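# Lock the divided plate into the feeding tray with the squeeze grip

### The arm

A 7-joint arm with a two-finger parallel gripper is mounted at the origin on the work surface. World frame = base frame: x ahead of the robot, y to its left, z up, the work surface at z = 0. Lengths are in m, angles in rad, forces in N, time in s.
With the tool pointing down it reaches from about 0.425 to 0.925 m from the base axis. Payload 6.8 kg.
Tool frame: the origin (TCP) lies at the very end of the fingers, on their centre line; the grasp point (between the pads) lies bot.grip_depth behind it (bot.grip_depth is the distance from the TCP to the grasp point, in m); z points along the fingers, y is the line along which they close (so a half turn about z gives the same grasp; the last joint's range is limited). The gripper opens to 85 mm and grips with 20 to 120 N. Pads are 22 mm wide; open, the fingers measure 114 mm over their backs; the gripper's body (76 mm by 85 mm) begins 54 mm behind the grasp point. The pads swing forward as they close: fully open they stand 13 mm farther back than shut.
Start: joints at [-0.108, 0.477, 0.022, 1.555, -0.011, 1.109, -0.083], TCP at [0.675, 0, 0.231] pointing down, gripper open.
Joint ranges: [-2.96, 2.96], [-0.34, 2.1], [-1.41, 1.46], [0.24, 2.44], [-1.37, 4.51], [0.17, 1.92], [-2.96, 2.96]. Speed limits (rad/s): [2.39, 2.39, 3.14, 3.14, 3.14, 3.14, 3.14].

### API

Orientations are given as a unit quaternion [w, x, y, z].
In Python, from station import bot gives the robot as it stands.
- The arm moves only by the tool send_rows, never from a script. Its arguments are lists of equal length, an entry for each row: "slide": the shift along the tool's x, y, z in mm, a list of three; "roll": the turn about the tool's z in degrees; "claw": the opening, from 0 (shut) to 1 (fully open). A call has exactly 8 rows; each row is the pose to reach, as a shift and turn from the pose commanded when the call began, along the tool's axes at that moment; what a row does not reach only later rows make up. A row lasts 1/12 s, in which the tool goes at most 41.7 mm and 7.16 degrees, less where a joint would pass 70% of its speed; a pose out of reach is approached as far as the arm can. A call with a gripper value outside its range is refused whole. The fingers move at their own pace and stop on an object; "force" is the grip in N (left out, the last holds). Time passes only in rows, so rows that repeat a pose let the fingers close, or fill a call up. It gives the time, the measured TCP pose, the force, the opening and the grip force at its end, in the units of the state.
- bot.get_obs(): the state, without advancing time (a new reading comes with each control period).
- bot.read_camera(name): name is "scene" or "side" or "wrist"; returns the picture (480x640x3 uint8, red, green, blue); there is no depth.
- bot.camera_model(name): a dict with "camera_matrix" (3x3 intrinsics, pixels), "camera_from_world" (4x4, takes a point from world to camera coordinates). Camera axes: x right, y down, z forward; pixel columns grow to the right and rows downward; lengths in m; the calibration is good to about 2 mm. A picture is of the moment at which its call begins: read the wrist's pose just before it. camera_model takes no time and is no camera call; for the wrist camera it gives the pose at the moment of the call.
- bot.hand_in(): hands the job in; it is judged then, once.
The state is a dict: "t": time; "q": joint angles; "joint_vel": joint speeds; "joint_torque": joint torques, N m; "eef_pos": TCP position; "tool_rot": TCP orientation; "contact_force": force on the tool from outside, world axes, zero at the start; "torque": the same for the moment, N m; "gripper_width": opening from 0.0 (shut) to 1.0 (fully open); "grasp_force": force on a finger pad.
Only numpy, scipy, OpenCV 4.12 (cv2) and the standard library are available. Lean on these libraries where they do the work, as an engineer would, in place of code of your own. Each camera call takes 0.05 s, during which the arm holds its last target. There are 200 camera calls.

### The job

Gently lay the loose green divided plate into the recess of the white feeding tray with its tab in the slot that faces the red bolt, not dropping it in, and press it down until it sits fully home and level. Then squeeze the orange trigger fully against its grip, which drives the bolt out over the tab, and let the trigger spring back, leaving the plate locked in. Leave the other tableware where it stands.

Things in the scene. Friction and masses are not known exactly. Their poses are not given: they have to be found in the camera images.
- tray: White feeding tray, fixed. Origin on the table under the centre of its recess; z up. Recess 178 mm (x) by 148 mm (y), floor 12 mm above the table; the frame round it is 14 mm thick, top 28 mm above the table. Its -y side has a 52 mm wide slot at x = 0 for the tab. Beyond -y stands a console 150 mm wide with a 105 mm high wall at y = -121 to -135 mm and, behind it, a face sloping down towards -y.
- stud (a point): Top of one of four black rubber push-down studs, 16 mm wide, in the recess floor at tray x = +-60, y = +-50 mm (this one at -60, -50). They stand 5 to 8 mm above the floor, unevenly, and hold the plate up; each yields at about 4 N and stays where it is pushed, down to the floor.
- toy_bar (a point): Middle of a round wooden bar, 14 mm thick, along the tray's x, 225 mm above the table at tray y = -186 mm, on posts at x = +-118 mm. It hangs above the grip and blocks an upright tool there: come in square to the slope, from the tray's -y side.
- seat (a point): Centre of the recess floor (12 mm above the table), axes as the tray's. The plate's origin comes here when it is home.
- insert: Loose pale green divided plate, 170 mm (x) by 140 mm (y), 0.2 to 0.4 kg. Origin at the centre of its underside; z up. Base 8 mm thick; rim 5 mm wide, 16 mm high. A rib along x at y = 0, 10 mm thick, from x = -60 to +45 mm, top at 32 mm, is the handle (pinch near x = -10 mm). Cross rib along y at x = +50 mm, top at 24 mm. Goes in with its axes along the tray's, 4 mm free all round.
- insert_tab (a point): End of the plate's tab, mid-thickness, at (0, -90, 4) mm on the plate. The tab is 40 mm wide and 8 mm thick and sticks out 20 mm from the -y edge.
- grip: Fixed grey grip on the slope: a bar 124 mm long (x) from y = 0 to 20 mm, standing z = 0 to 55 mm. Origin on the slope's surface; x as the tray's, y up the slope, z square out of the slope (35 degrees from vertical, leaning to the tray's -y). The trigger lies on its -y (downhill) side.
- trigger (a joint): Orange sprung trigger, a lever 112 mm long, 12 mm thick, 10 to 50 mm above the slope, hinged at x = -55, y = -8 mm of the grip about the slope's normal. 0 = released, 0.18 rad = fully squeezed (stop). At the grip's x = +30 mm it and the grip span y = -29 to +20 mm released, -14 to +20 mm squeezed: fingers centred on y = +3 mm there do not push the grip.
- trigger_pad (a point): Where to press the trigger: middle of its outer (downhill) face, 85 mm from its hinge, 30 mm above the slope. It takes about 5 N there at first and up to 20 N at the end of its stroke, 15 mm on, and springs back when let go.
- bolt (a joint): Red bolt, 30 mm wide, 10 mm thick, sliding towards the tray's +y, its underside 2 mm above the tab of a plate that is home. 0 = back, 0.024 m = fully out over the tab. A full squeeze of the trigger drives it out; it stays out by friction (about 4 N) when the trigger springs back. The tab of a plate that is not home stops it.
- bolt_tip (a point): Middle of the bolt's front end; when back, at tray (0, -97.5, 27) mm.
- cup: Mint drinking cup with lid, 145 mm high, 72 mm wide; origin under its centre. Leave alone.
- fork: Child's fork with green handle, 155 mm long, along x. Leave alone.
- mug: Blue mug, 80 mm wide, 90 mm high. Leave alone.
- jar: Amber jar with white cap, 70 mm wide, 90 mm high. Leave alone.
- bowl: White bowl, 120 mm wide, 50 mm high. Leave alone.
- spoon: Wooden spoon, 150 mm long, along x. Leave alone.
Not all that is in view belongs to the job. Of the things that look like the insert, the smaller one is meant.

How it is judged:
By the outcome, as a careful person would: the job done as asked, in the order asked, and still so for the second after the job is handed in, with the robot touching nothing.
It also fails if it takes over 72 s, if anything falls off the work surface, if the arm or the gripper's body presses on something with over 40 N, if the wrist force passes 120 N, or if a joint passes its speed limit or range.

## Working session

There is one attempt and no reset: what is moved stays moved. The work goes in short steps, Python scripts to look and compute and a tool call to move; the robot and the scene stay as the last step left them, time stands still between calls to the robot, and variables do not carry over. Pictures are saved under pics/ and viewed, at most 10 in all, crops included, and the job is handed in when it is done.

Besides the shell and the picture viewer there is one more tool, called after "Call:" as name(argument=value, ...) on one line, values as JSON. send_rows: Moves the arm, as the interface text tells. Its arguments: {"type":"object","properties":{"slide":{"type":"array","items":{"type":"array","items":{"type":"number"}}},"roll":{"type":"array","items":{"type":"number"}},"claw":{"type":"array","items":{"type":"number"}},"force":{"type":"number"}},"required":["slide","roll","claw"]}

```bash
mkdir -p pics; ls; python3 - <<'E'
from station import bot
import cv2, numpy as np
o=bot.get_obs(); print({k:np.round(v,4).tolist() for k,v in o.items()}, bot.grip_depth)
for n in ["scene","side","wrist"]:
    m=bot.camera_model(n); print(n,np.round(m["camera_matrix"],1).tolist(),np.round(m["camera_from_world"],3).tolist())
    cv2.imwrite(f"pics/{n}0.png",bot.read_camera(n)[:,:,::-1])
E
```

```text
pics
{'t': 0.0, 'q': [-0.1081, 0.4778, 0.0223, 1.5565, -0.0115, 1.1093, -0.0831], 'joint_vel': [-0.001, -0.0012, -0.0019, 0.0002, -0.0001, 0.0023, 0.0004], 'joint_torque': [-0.0005, -59.6444, 1.6077, -28.1195, 0.0124, 0.0094, 0.0], 'eef_pos': [0.6744, -0.0, 0.2303], 'tool_rot': [-0.0006, 0.7071, 0.7071, -0.0007], 'contact_force': [0.9512, 0.2168, -0.0672], 'torque': [-0.0016, 0.0515, -0.0364], 'grasp_force': 0.0, 'gripper_width': 0.999} 0.0187
scene [[515.1, 0.0, 317.8], [0.0, 515.1, 240.0], [0.0, 0.0, 1.0]] [[-0.759, 0.651, -0.012, 0.363], [0.57, 0.655, -0.496, -0.22], [-0.315, -0.383, -0.868, 1.661], [0.0, 0.0, 0.0, 1.0]]
side [[443.7, 0.0, 316.4], [0.0, 443.7, 240.2], [0.0, 0.0, 1.0]] [[-0.911, -0.411, 0.025, 0.437], [-0.26, 0.529, -0.808, 0.247], [0.319, -0.743, -0.589, 1.084], [0.0, 0.0, 0.0, 1.0]]
wrist [[363.4, 0.0, 327.3], [0.0, 363.4, 243.0], [0.0, 0.0, 1.0]] [[1.0, -0.001, -0.0, -0.673], [-0.0, -0.954, 0.3, -0.04], [-0.001, -0.3, -0.954, 0.38], [0.0, 0.0, 0.0, 1.0]]
```

View pics/scene0.png

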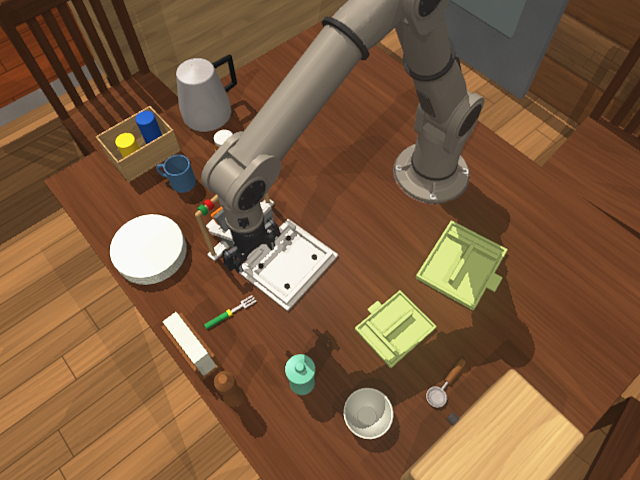

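View pics/side0.png

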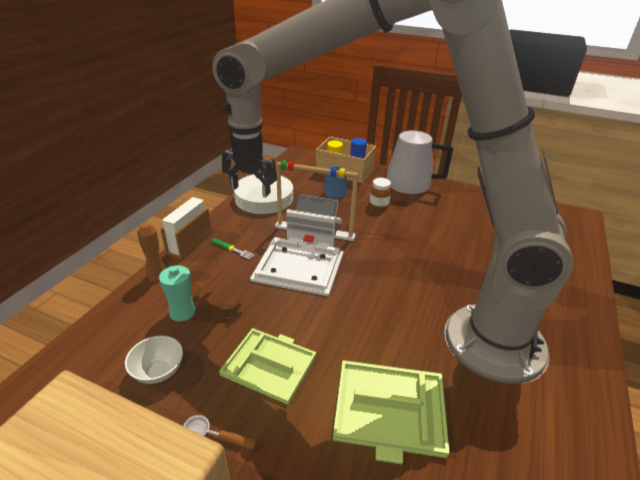

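Candidates for the plate are the small green plate at scene (396,328) / side (268,365) and the large green plate at scene (462,264) / side (390,408). I choose the smaller one. The tray is at scene (288,262), and the red bolt is at side (308,239). Next is one composite close-up.

```bash
python3 - <<'E'
import cv2,numpy as np
s=cv2.imread("pics/scene0.png");d=cv2.imread("pics/side0.png")
def c(im,x,y,w): 
    h=w*3//4; return cv2.resize(im[y:y+h,x:x+w],(400,300),interpolation=cv2.INTER_CUBIC)
a=np.vstack([np.hstack([c(s,346,286,100),c(d,218,328,100)]),np.hstack([c(s,240,221,100),c(d,248,228,100)])])
cv2.imwrite("pics/comp.png",a)
E
```

```text
(no output)
```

View pics/comp.png

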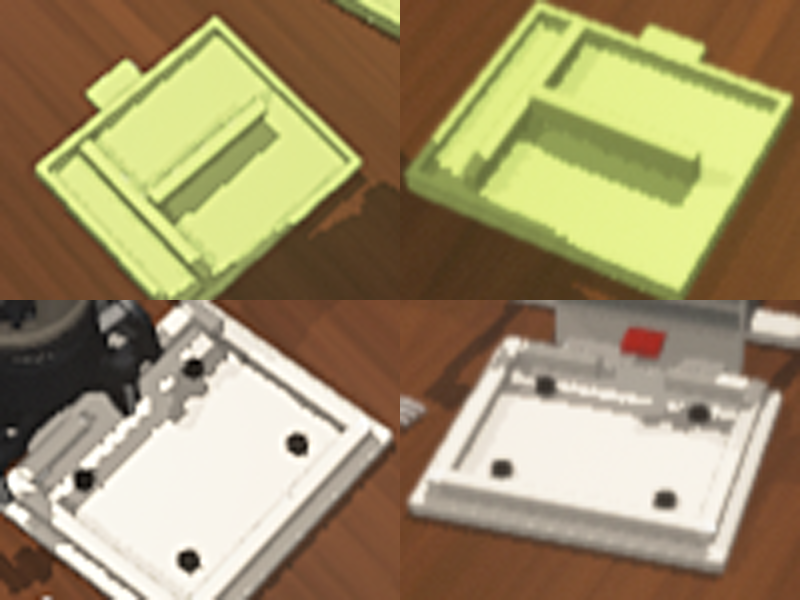

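The composite confirms the choice. The small plate has its tab towards the scene's upper left, which is its -y, and its cross rib on the +x side. The tray's four studs and the bolt on its -y side are clear too.

```bash
cat > h.py <<'E'
import numpy as np
from station import bot
from scipy.optimize import least_squares
from scipy.spatial.transform import Rotation as R
def proj(P,m):
    T=np.asarray(m["camera_from_world"]);c=P@T[:3,:3].T+T[:3,3];u=c@np.asarray(m["camera_matrix"]).T;return u[:,:2]/u[:,2:]
def fit(obs,x0):
    """obs: list of (model, pts_local mm, px); returns x,y,yaw"""
    def f(p):
        M=R.from_euler('z',p[2]).as_matrix();r=[]
        for m,P,u in obs: r.append((proj(np.array(P)*1e-3@M.T+[p[0],p[1],0],m)-np.array(u)).ravel())
        return np.concatenate(r)
    s=min((least_squares(f,[x0[0],x0[1],a]) for a in np.arange(-3,3.2,.7)),key=lambda s:s.cost)
    return s.x,np.round(s.fun,1)
E
python3 - <<'E'
from h import *
s,d=bot.camera_model("scene"),bot.camera_model("side")
cs=lambda l,x0,y0,ox,oy:[((x-ox)/4+x0,(y-oy)/4+y0) for x,y in l]
pl=[(s,[(85,-70,16),(-85,-70,16),(-85,70,16)],cs([(40,166),(213,18),(360,160)],346,286,0,0)),
 (d,[(85,-70,16),(-85,-70,16),(85,70,16),(-85,70,16)],cs([(540,3),(792,98),(408,178),(685,290)],218,328,400,0))]
st=[(60,-50,18.5),(-60,-50,18.5),(60,50,18.5),(-60,50,18.5)]
tr=[(s,st,cs([(84,480),(194,367),(188,560),(297,444)],240,221,0,300)),(d,st,cs([(545,385),(698,413),(501,468),(665,499)],248,228,400,300))]
for n,o in (("plate",pl),("tray",tr)):
    p,r=fit(o,[.6,0]); print(n,np.round(p,4),np.degrees(p[2]),r)
E
```

```text
plate [0.4605 0.3018 0.0046] 0.2644799077029582 [-1.1  0.1  0.3 -1.1  0.7 -0.7 -0.6  0.1  0.4  0.  -0.5 -0.3 -0.4  0.6]
tray [ 0.5562 -0.0416  0.1694] 9.707833106352155 [ 0.  -0.3  0.1 -0.1  0.2 -0.2  0.3 -0.4 -0.4  0.   0.1 -0.  -0.4 -0.2
 -0.3 -0.1]
```

```bash
cat >> h.py <<'E'
def ray(m,u,z):
    T=np.asarray(m["camera_from_world"]);C=-T[:3,:3].T@T[:3,3]
    d=T[:3,:3].T@np.linalg.solve(np.asarray(m["camera_matrix"]),[u[0],u[1],1]);return C+d*(z-C[2])/d[2]
E
python3 - <<'E'
from h import *
s,d=bot.camera_model("scene"),bot.camera_model("side")
tw=lambda p:(R.from_euler('z',-9.7,degrees=True).apply(p-np.array([.5562,-.0416,0]))*1e3).round()
for n,m,u,z in [("cup",s,(301,363),.145),("cup",d,(176,270),.13),("mug",s,(177,163),.09),("mug",d,(336,172),.09),("jar",s,(223,137),.09),("jar",d,(381,183),.09),("fork",s,(230,313),.01),
 ("barend L",d,(278,162),.225),("barend R",d,(356,173),.225),("grip?",d,(318,205),.1)]:
    p=ray(m,u,z);print(n,p.round(3),tw(p))
print(bot.camera_model("wrist")["camera_from_world"].round(4).tolist())
E
```

```text
cup [0.738 0.244 0.145] [227. 251. 145.]
cup [0.749 0.236 0.13 ] [237. 241. 130.]
mug [ 0.62  -0.496  0.09 ] [ -14. -459.   90.]
mug [ 0.624 -0.485  0.09 ] [  -8. -449.   90.]
jar [ 0.453 -0.488  0.09 ] [-177. -422.   90.]
jar [ 0.454 -0.48   0.09 ] [-175. -415.   90.]
fork [ 0.775 -0.025  0.01 ] [219. -21.  10.]
barend L [ 0.713 -0.221  0.225] [ 124. -203.  225.]
barend R [ 0.476 -0.261  0.225] [-116. -203.  225.]
grip? [ 0.583 -0.236  0.1  ] [  -6. -196.  100.]
[[1.0, -0.0005, -0.0002, -0.6731], [-0.0004, -0.9539, 0.3, -0.0396], [-0.0003, -0.3, -0.9539, 0.3799], [0.0, 0.0, 0.0, 1.0]]
```

Call:
send_rows(slide=[[30,-22,0],[60,-45,0],[90,-67,0],[120,-90,0],[150,-112,0],[180,-134,0],[210,-157,0],[240,-179,0]], roll=[-7,-14,-21,-28,-35,-42,-49,-56], claw=[1,1,1,1,1,1,1,1])

```text
t: 0.82
eef_pos: [0.4945, 0.2411, 0.2312]
tool_rot: [0.0, 0.29, 0.957, -0.0]
contact_force: [1.8, -0.8, -0.0]
gripper_width: 0.996
grasp_force: 0.0
```

Call:
send_rows(slide=[[14,5,12],[28,10,24],[42,16,36],[56,21,48],[70,26,60],[70,26,60],[70,26,60],[70,26,60]], roll=[-7,-14,-21,-28,-34,-34,-34,-34], claw=[1,1,1,1,1,1,1,1])

```text
t: 1.48
eef_pos: [0.4534, 0.3, 0.1717]
tool_rot: [0.0, 0.002, 1.0, -0.0]
contact_force: [0.2, -0.3, -0.0]
gripper_width: 1.001
grasp_force: 0.0
```

```bash
python3 - <<'E'
from h import *
import cv2,pickle
m=bot.camera_model("wrist");im=bot.read_camera("wrist")[:,:,::-1];cv2.imwrite("pics/w1.png",im)
pickle.dump(m,open("w1.pkl","wb"));print(bot.get_obs()["eef_pos"])
hsv=cv2.cvtColor(np.ascontiguousarray(im),cv2.COLOR_BGR2HSV)
E
```

```text
[0.45370529 0.29988491 0.17195351]
```

View pics/w1.png

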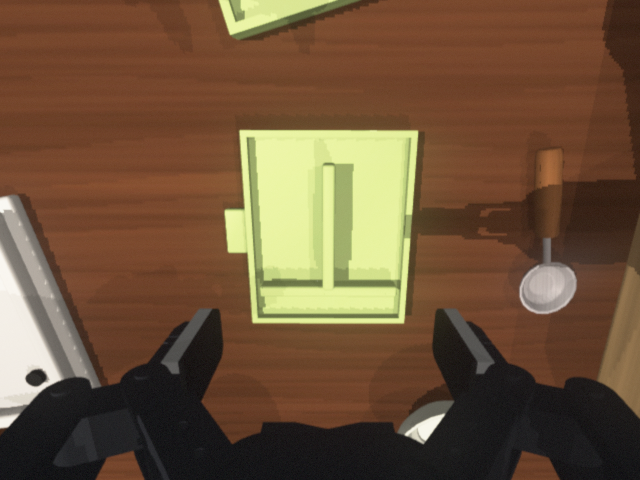

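The wrist view shows the small plate with its tab at left (235,230) and rim corners at (240,131), (418,131), (405,323) and (252,323). The rib runs from (328,164) down to the cross rib.

```bash
python3 - <<'E'
from h import *
import pickle
m=pickle.load(open("w1.pkl","rb"))
p,r=fit([(m,[(85,-70,16),(85,70,16),(-85,70,16),(-85,-70,16),(-60,0,32)],[(252,324),(405,324),(418.5,130.5),(240,130.5),(328,163)])],[.46,.3])
print(p.round(4),np.degrees(p[2]),r); print("rib", (p[:2]+R.from_euler('z',p[2]).apply([-.01,0,0])[:2]).round(4))
E
```

```text
[ 0.462   0.3002 -0.0048] -0.27328392900516585 [ 1.  -1.7 -1.1 -1.5 -0.7  0.2 -0.1  0.1  0.8  1.9]
rib [0.452  0.3002]
```

Call:
send_rows(slide=[[2,0,30],[2,0,60],[2,0,90],[2,0,115],[2,0,135],[2,0,148],[2,0,155],[2,0,157]], roll=[0,0,0,0,0,0,0,0], claw=[0.5,0.5,0.5,0.5,0.5,0.5,0.5,0.5], force=40)

```text
t: 2.2
eef_pos: [0.4509, 0.3002, 0.0138]
tool_rot: [-0.0, 0.001, 1.0, -0.0]
contact_force: [-0.3, 0.3, -0.7]
gripper_width: 0.499
grasp_force: 0.0
```

Call:
send_rows(slide=[[0,0,0],[0,0,0],[0,0,0],[0,0,0],[0,0,0],[0,0,0],[0,0,0],[0,0,0]], roll=[0,0,0,0,0,0,0,0], claw=[0.4,0.3,0.2,0.1,0,0,0,0], force=40)

```text
t: 2.87
eef_pos: [0.4513, 0.3012, 0.0155]
tool_rot: [0.001, 0.0, 1.0, 0.001]
contact_force: [-0.6, -0.5, 7.2]
gripper_width: 0.108
grasp_force: 40.2
```

Call:
send_rows(slide=[[0,0,-2],[0,0,-5],[0,0,-12],[0,0,-25],[0,0,-45],[0,0,-65],[0,0,-85],[0,0,-100]], roll=[0,0,0,0,0,0,0,0], claw=[0,0,0,0,0,0,0,0], force=70)

```text
t: 3.53
eef_pos: [0.4505, 0.3008, 0.1161]
tool_rot: [0.0, -0.0, 1.0, 0.0]
contact_force: [-0.5, -0.0, -3.0]
gripper_width: 0.093
grasp_force: 68.4
```

Call:
send_rows(slide=[[-8,12,0],[-20,34,0],[-35,60,0],[-50,86,0],[-65,112,0],[-78,136,0],[-85,148,0],[-86,150,0]], roll=[-1,-3,-5,-7,-9,-10,-10,-10], claw=[0,0,0,0,0,0,0,0])

```text
t: 4.2
eef_pos: [0.5366, 0.4536, 0.1142]
tool_rot: [-0.0, -0.088, 0.996, 0.001]
contact_force: [0.2, -0.7, -4.1]
gripper_width: 0.096
grasp_force: 68.7
```

```bash
python3 - <<'E'
from h import *
import cv2,pickle
m=bot.camera_model("wrist");im=bot.read_camera("wrist")[:,:,::-1];cv2.imwrite("pics/w2.png",im)
pickle.dump(m,open("w2.pkl","wb"));o=bot.get_obs();print(o["eef_pos"],o["tool_rot"],o["contact_force"],o["grasp_force"])
E
```

```text
[0.53616538 0.45210317 0.11392813] [-4.51690916e-04 -8.77497715e-02  9.96142388e-01  3.40054265e-04] [ 0.5986038  -0.67474726 -3.5231977 ] 68.66242289543152
```

View pics/w2.png

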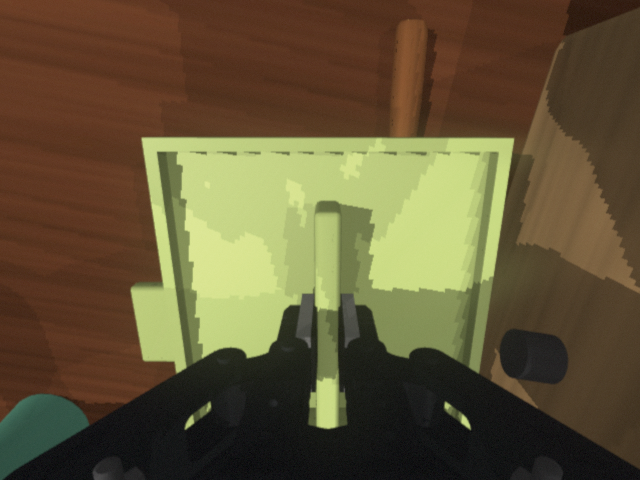

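The slide sign was wrong: tool y is +world y here, so I moved away from the tray. Nothing was touched. The plate is gripped level by its rib, with corners at (142,138) and (513,138) and the tab at (133,285)–(142,361). I'll go back towards the tray now.

Call:
send_rows(slide=[[4,-20,0],[12,-58,0],[20,-98,0],[28,-138,0],[36,-178,0],[44,-218,0],[52,-258,0],[58,-290,0]], roll=[0,0,0,0,0,0,0,0], claw=[0,0,0,0,0,0,0,0])

```text
t: 4.92
eef_pos: [0.528, 0.1496, 0.1142]
tool_rot: [-0.001, -0.086, 0.996, -0.001]
contact_force: [0.3, -0.7, -4.0]
gripper_width: 0.096
grasp_force: 68.9
```

```bash
python3 - <<'E'
from h import *
import cv2,pickle
# plate in hand from w2
m=pickle.load(open("w2.pkl","rb"))
P=np.array([(-85,-70,16),(-85,70,16),(-60,-5,32),(-60,5,32),(-20,-90,8),(20,-90,8)])*1e-3
U=np.array([(142,138),(513.5,138),(316,202),(341,202),(133,285),(142,361)])
f=lambda p:(proj(R.from_euler('z',p[3]).apply(P)+p[:3],m)-U).ravel()
s=least_squares(f,[.55,.452,.1,.17]);e=np.array([.53616538,.45210317,.11392813])
a=np.arctan2(.99614,-.08775)*2-np.pi
print("plate",s.x.round(4),s.fun.round(1),"yaw rel tool",np.degrees(s.x[3]-a),"plate rel TCP (plate axes)",R.from_euler('z',-s.x[3]).apply(s.x[:3]-e).round(4))
m=bot.camera_model("wrist");im=bot.read_camera("wrist")[:,:,::-1];cv2.imwrite("pics/w3.png",im)
pickle.dump(m,open("w3.pkl","wb"));o=bot.get_obs();print(o["eef_pos"],o["tool_rot"],o["contact_force"],o["grasp_force"])
E
```

```text
plate [0.5451 0.4552 0.0978 0.1807] [ 1.6 -3.4 -1.1 -5.3 -1.5  5.2  1.4  5.1 -2.5 -1.2  2.2 -1.7] yaw rel tool 0.28225448230252154 plate rel TCP (plate axes) [ 0.0093  0.0014 -0.0162]
[0.52822575 0.14138489 0.11354203] [-0.00208883 -0.08185366  0.99663229 -0.00443712] [-0.72223838 -8.7454605  -3.69626184] 68.98662328720093
```

View pics/w3.png

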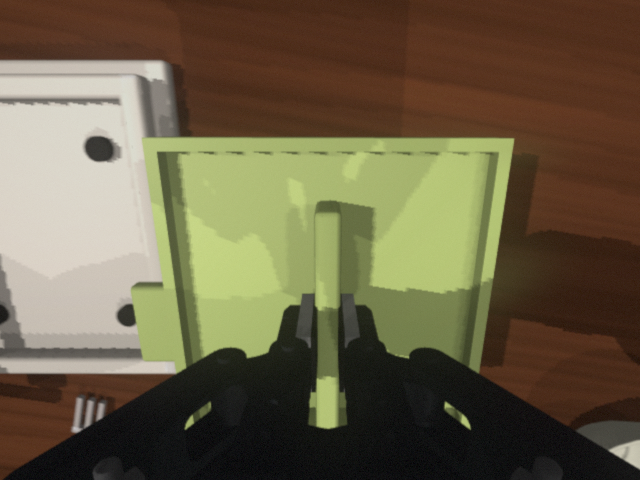

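The tray is at left: studs at (99,149) and (127,315), with the recess corner near (121,100). I'll check the tray estimate against these and refit the plate with pitch.

```bash
python3 - <<'E'
from h import *
import pickle
m=pickle.load(open("w3.pkl","rb"))
T=lambda P:R.from_euler('z',.1694).apply(np.array(P)*1e-3)+[.5562,-.0416,0]
print(proj(T([(-60,50,18.5),(60,50,18.5),(60,-50,18.5),(-89,74,28),(-89,74,12)]),m).round(1).tolist())
print("2-stud fit",fit([(m,[(-60,50,18.5),(60,50,18.5)],[(99,149),(127,315)])],[.556,-.04])[0].round(4))
m=pickle.load(open("w2.pkl","rb"))
P=np.array([(-85,-70,16),(-85,70,16),(-60,-5,32),(-60,5,32),(-20,-90,8),(20,-90,8)])*1e-3
U=np.array([(142,138),(513.5,138),(316,202),(341,202),(133,285),(142,361)])
f=lambda p:(proj(R.from_euler('ZYX',p[3:]).apply(P)+p[:3],m)-U).ravel()
s=least_squares(f,[.55,.452,.1,.17,0,0]);e=np.array([.53616538,.45210317,.11392813])
a=np.arctan2(.99614,-.08775)*2-np.pi
print(s.x[:3].round(4),np.degrees(s.x[3:]),s.fun.round(1),"rel yaw",np.degrees(s.x[3]-a),R.from_euler('z',-s.x[3]).apply(s.x[:3]-e).round(4))
o=bot.get_obs();print(o["eef_pos"],o["tool_rot"])
E
```

```text
[[105.4, 151.0], [134.8, 318.1], [-0.1, 317.7], [127.6, 101.5], [140.9, 103.4]]
2-stud fit [ 0.5546 -0.0466  0.1553]
[0.5457 0.4554 0.0999] [10.23976026 -2.21588193  0.73284447] [ 4.4 -3.4 -1.4 -4.7 -2.   3.6  0.9  3.6 -2.6 -0.5  0.5  0.9] rel yaw 0.17137605841086856 [ 0.01    0.0016 -0.014 ]
[0.52822575 0.14138489 0.11354203] [-0.00208883 -0.08185366  0.99663229 -0.00443712]
```

Call:
send_rows(slide=[[0,0,0],[0,0,0],[0,0,0],[0,0,0],[0,0,0],[0,0,0],[0,0,0],[0,0,0]], roll=[0,0,0,0,0,0,0,0], claw=[0,0,0,0,0,0,0,0])

```text
t: 5.63
eef_pos: [0.5296, 0.1555, 0.1142]
tool_rot: [-0.0, -0.088, 0.996, 0.0]
contact_force: [0.4, 0.3, -3.4]
gripper_width: 0.096
grasp_force: 69.0
```

```bash
python3 - <<'E'
from h import *
import pickle,cv2
o=bot.get_obs();m=bot.camera_model("wrist");im=bot.read_camera("wrist")[:,:,::-1];cv2.imwrite("pics/w4.png",im);pickle.dump(m,open("w4.pkl","wb"))
T=lambda P:R.from_euler('z',.1694).apply(np.array(P)*1e-3)+[.5562,-.0416,0]
print(proj(T([(-60,50,18.5),(60,50,18.5),(60,-50,18.5),(-89,74,28),(-89,74,12)]),m).round(1).tolist())
print(o["eef_pos"],o["tool_rot"],o["joint_vel"].round(3) if hasattr(o["joint_vel"],'round') else o["joint_vel"],bot.get_obs()["eef_pos"])
b=(im.max(2)<70).astype(np.uint8);b[:,175:]=0;b[360:]=0
n,l,s,c=cv2.connectedComponentsWithStats(b)
for i in range(1,n):
    if s[i,4]>150: print(s[i],c[i].round(1))
E
```

```text
[[95.4, 145.6], [125.8, 314.2], [-10.2, 313.5], [117.2, 95.5], [131.2, 97.7]]
[0.5296371  0.15548449 0.11421529] [-1.02543047e-04 -8.75430104e-02  9.96160735e-01  2.51662424e-05] [ 0.003  0.001  0.004 -0.001  0.001 -0.002  0.   ] [0.52965202 0.15533538 0.11418346]
[163  58  12  78 526] [170.4  89.1]
[ 76 132  30  24 555] [ 90.5 143.1]
[110 301  24  21 388] [121.3 311. ]
```

```bash
python3 - <<'E'
import cv2,numpy as np
im=cv2.imread("pics/w4.png")
a=cv2.resize(im[80:200,60:140],(400,600),interpolation=cv2.INTER_CUBIC);b=cv2.resize(im[270:390,80:160],(400,600),interpolation=cv2.INTER_CUBIC)
cv2.imwrite("pics/w4c.png",np.hstack([a,b]))
E
```

```text
(no output)
```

View pics/w4c.png

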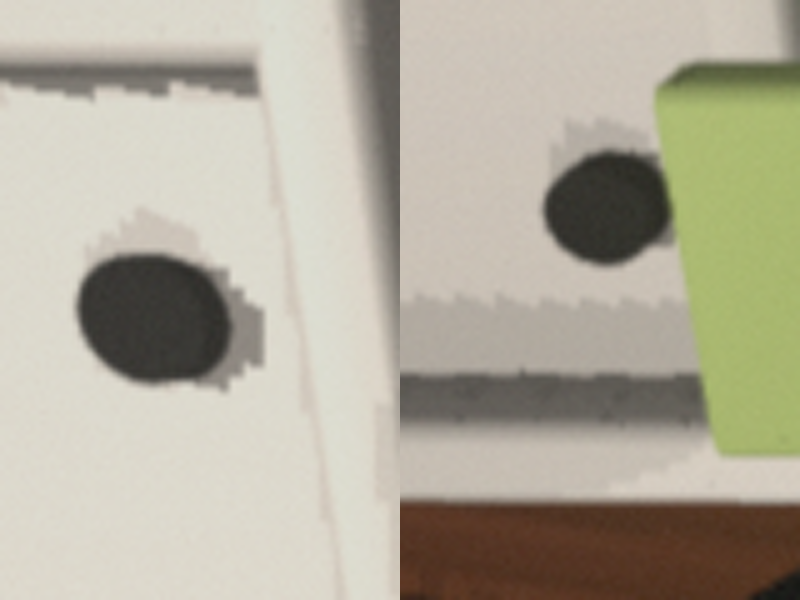

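```bash
python3 - <<'E'
from h import *
import pickle
m=pickle.load(open("w4.pkl","rb"))
for h in (18,19.5):
    p,r=fit([(m,[(-60,50,h),(60,50,18.5),(-89,74,28)],[(87.6,142.6),(121,311.6),(111,90.5)])],[.556,-.04]);print(p.round(4),r)
# plate in hand, same picture: print predicted vs U assuming y offset 0
P=np.array([(-85,-70,16),(-85,70,16),(-60,-5,32),(-60,5,32),(-20,-90,8),(20,-90,8)])*1e-3
e=np.array([.52964,.15548,.1142])
for off in ([.0107,0,-.0155],[.0107,.0015,-.0155],[.0107,0,-.0135]):
    print(proj(R.from_euler('z',10.05,degrees=True).apply(P+off)+e,m).round(0).tolist())
E
```

```text
[ 0.5548 -0.0455  0.1737] [ 1.6 -0.7 -0.2 -0.2 -1.2  0.7]
[ 0.5547 -0.0452  0.1722] [ 0.6 -0.7 -0.  -0.2 -0.6  0.7]
[[144.0, 139.0], [514.0, 139.0], [315.0, 213.0], [343.0, 213.0], [130.0, 288.0], [144.0, 363.0]]
[[148.0, 139.0], [518.0, 139.0], [319.0, 213.0], [347.0, 213.0], [134.0, 288.0], [147.0, 363.0]]
[[142.0, 140.0], [516.0, 139.0], [315.0, 215.0], [343.0, 215.0], [128.0, 290.0], [142.0, 366.0]]
```

Call:
send_rows(slide=[[1,-10,0],[3,-35,0],[7,-70,0],[11,-110,0],[14,-145,0],[17,-175,0],[19,-192,0],[20,-200,0]], roll=[0,0,0,0,0,0,0,0], claw=[0,0,0,0,0,0,0,0])

```text
t: 6.35
eef_pos: [0.5444, -0.0505, 0.1141]
tool_rot: [-0.0, -0.084, 0.996, -0.001]
contact_force: [0.2, 0.6, -3.6]
gripper_width: 0.094
grasp_force: 69.1
```

Call:
send_rows(slide=[[0,0,2],[0,0,8],[0,0,18],[0,0,30],[0,0,42],[0,0,50],[0,0,53],[0,0,54]], roll=[0,0,0,0,0,0,0,0], claw=[0,0,0,0,0,0,0,0])

```text
t: 7.02
eef_pos: [0.544, -0.0449, 0.059]
tool_rot: [-0.001, -0.088, 0.996, 0.0]
contact_force: [-0.1, -0.2, -3.4]
gripper_width: 0.095
grasp_force: 69.1
```

```bash
python3 - <<'E'
from h import *
import pickle,cv2
o=bot.get_obs();m=bot.camera_model("wrist");im=bot.read_camera("wrist")[:,:,::-1];cv2.imwrite("pics/w5.png",im);pickle.dump((m,o),open("w5.pkl","wb"))
for n in("scene","side"): cv2.imwrite(f"pics/{n}5.png",bot.read_camera(n)[:,:,::-1])
print(o["eef_pos"],o["tool_rot"],o["contact_force"])
E
```

```text
[ 0.54404678 -0.044934    0.05901066] [-1.05526272e-03 -8.75184756e-02  9.96162312e-01  2.24217260e-04] [-0.06855649 -0.24439096 -3.44272577]
```

View pics/w5.png

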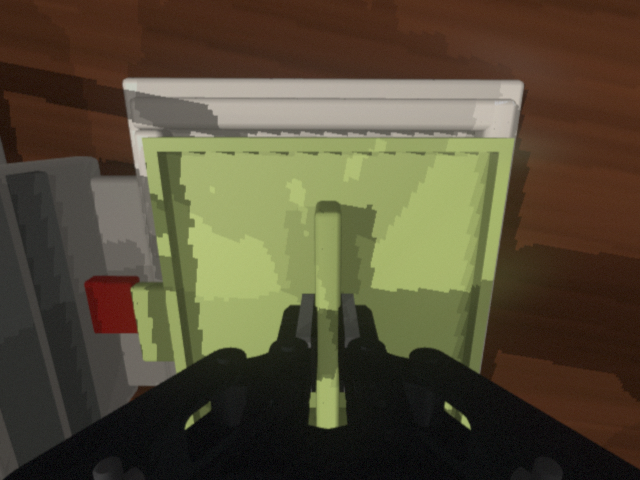

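```bash
python3 - <<'E'
from h import *
import pickle,cv2
m,o=pickle.load(open("w5.pkl","rb"))
Q=[(-103,-88,28),(-103,88,28),(-89,-74,28),(-89,74,28),(-15,-97.5,32),(15,-97.5,32),(-15,-121.5,32)]
for t in ([.5562,-.0416,.1694],[.5548,-.0453,.172]):
    print(proj(R.from_euler('z',t[2]).apply(np.array(Q)*1e-3)+[t[0],t[1],0],m).round(0).tolist())
im=cv2.imread("pics/w5.png")
cv2.imwrite("pics/w5c.png",np.vstack([cv2.resize(im[70:170,110:243],(800,600))[:300*2:1][:300], cv2.resize(im[70:170,410:543],(800,600))[:300]]) if 0 else np.hstack([cv2.resize(im[70:190,110:190],(400,600),interpolation=cv2.INTER_CUBIC),cv2.resize(im[70:190,455:535],(400,600),interpolation=cv2.INTER_CUBIC)]))
E
```

```text
[[136.0, 99.0], [528.0, 101.0], [171.0, 132.0], [493.0, 134.0], [140.0, 283.0], [148.0, 335.0], [93.0, 283.0]]
[[127.0, 95.0], [521.0, 96.0], [163.0, 128.0], [486.0, 129.0], [133.0, 280.0], [141.0, 332.0], [85.0, 280.0]]
```

View pics/w5c.png

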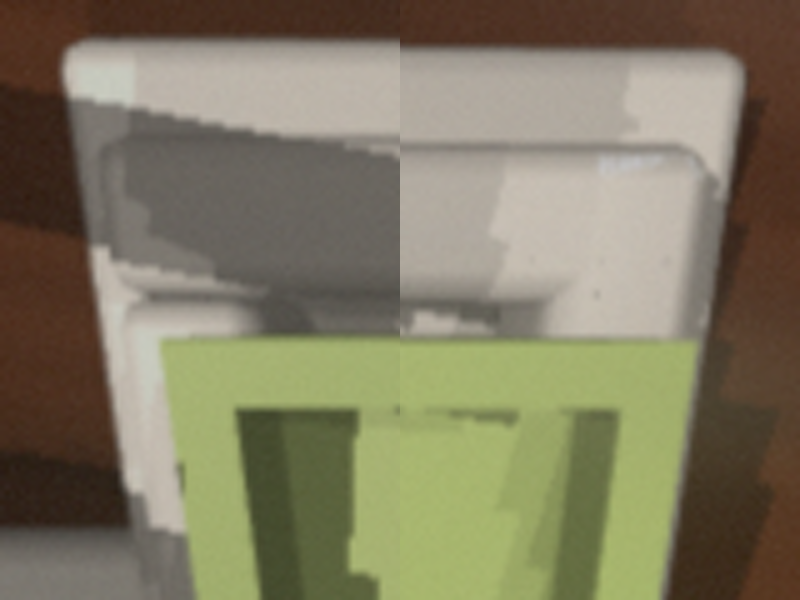

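The bolt is at (86–139, 277–333), the frame's inner corners at (162,130) and (483,130), and the plate corners at (142,138) and (513,138). The plate needs about -1 mm in x and -2.5 mm in y (tool axes) to be centred. I'll descend and correct on the way.

Call:
send_rows(slide=[[0,-1,0],[-1,-2.5,2],[-1,-2.5,5],[-1,-2.5,9],[-1,-2.5,13],[-1,-2.5,16],[-1,-2.5,18],[-1,-2.5,19]], roll=[0,0,0,0,0,0,0,0], claw=[0,0,0,0,0,0,0,0])

```text
t: 7.83
eef_pos: [0.5459, -0.0476, 0.0408]
tool_rot: [-0.0, -0.087, 0.996, 0.0]
contact_force: [0.7, 0.3, -3.8]
gripper_width: 0.1
grasp_force: 69.0
```

Call:
send_rows(slide=[[0,0,0.5],[0,0,1],[0,0,1.5],[0,0,2],[0,0,2.5],[0,0,3],[0,0,3.5],[0,0,4]], roll=[0,0,0,0,0,0,0,0], claw=[0,0,0,0,0,0,0,0])

```text
t: 8.5
eef_pos: [0.5462, -0.0477, 0.0373]
tool_rot: [0.0, -0.087, 0.996, -0.0]
contact_force: [-0.1, 0.1, -3.2]
gripper_width: 0.096
grasp_force: 69.0
```

Call:
send_rows(slide=[[0.5,0,0.5],[0.5,0,1],[0.5,0,1.5],[0.5,0,2],[0.5,0,2.5],[0.5,0,3],[0.5,0,3.5],[0.5,0,4]], roll=[0,0,0,0,0,0,0,0], claw=[0,0,0,0,0,0,0,0])

```text
t: 9.17
eef_pos: [0.5457, -0.0477, 0.0336]
tool_rot: [-0.0, -0.087, 0.996, -0.0]
contact_force: [-4.3, -0.1, 8.1]
gripper_width: 0.095
grasp_force: 70.7
```

Call:
send_rows(slide=[[0,0,0.5],[0,0,1],[0,0,1.5],[0,0,2],[0,0,2.5],[0,0,3],[0,0,3.5],[0,0,4]], roll=[0,0,0,0,0,0,0,0], claw=[0,0,0,0,0,0,0,0])

```text
t: 9.83
eef_pos: [0.5458, -0.0477, 0.0305]
tool_rot: [0.0, -0.087, 0.996, -0.0]
contact_force: [-5.9, -0.8, 12.2]
gripper_width: 0.095
grasp_force: 71.3
```

Call:
send_rows(slide=[[0,0,0.5],[0,0,1],[0,0,1.5],[0,0,2],[0,0,2.5],[0,0,3],[0,0,3.5],[0,0,4]], roll=[0,0,0,0,0,0,0,0], claw=[0,0,0,0,0,0,0,0])

```text
t: 10.5
eef_pos: [0.5458, -0.0478, 0.0275]
tool_rot: [-0.0, -0.087, 0.996, -0.001]
contact_force: [-12.4, 0.2, 30.7]
gripper_width: 0.095
grasp_force: 73.9
```

Call:
send_rows(slide=[[0,0,0.5],[0,0,1],[0,0,1.5],[0,0,2],[0,0,2],[0,0,2],[0,0,2],[0,0,2]], roll=[0,0,0,0,0,0,0,0], claw=[0,0,0,0,0,0,0,0])

```text
t: 11.17
eef_pos: [0.5458, -0.0478, 0.0275]
tool_rot: [0.0, -0.087, 0.996, -0.001]
contact_force: [-17.3, 0.1, 45.6]
gripper_width: 0.095
grasp_force: 76.0
```

Call:
send_rows(slide=[[0,0,-2],[0,0,-4],[0,0,-4],[0,0,-4],[0,0,-4],[0,0,-4],[0,0,-4],[0,0,-4]], roll=[0,0,0,0,0,0,0,0], claw=[0,0,0,0.1,0.2,0.3,0.4,0.4])

```text
t: 11.83
eef_pos: [0.5458, -0.0477, 0.0271]
tool_rot: [-0.0, -0.087, 0.996, 0.0]
contact_force: [-0.0, 1.0, -0.1]
gripper_width: 0.4
grasp_force: 0.0
```

Call:
send_rows(slide=[[0,0,-5],[0,0,-15],[0,0,-35],[0,0,-60],[0,0,-85],[0,0,-105],[0,0,-120],[0,0,-124]], roll=[0,0,0,0,0,0,0,0], claw=[0.4,0.4,0.4,0.4,0.4,0.4,0.4,0.4])

```text
t: 12.5
eef_pos: [0.5475, -0.0477, 0.155]
tool_rot: [0.003, -0.087, 0.996, -0.0]
contact_force: [-0.5, -0.8, -0.1]
gripper_width: 0.397
grasp_force: 0.0
```

```bash
python3 - <<'E'
from h import *
import pickle,cv2
o=bot.get_obs();m=bot.camera_model("wrist");im=bot.read_camera("wrist")[:,:,::-1];cv2.imwrite("pics/w6.png",im);pickle.dump((m,o),open("w6.pkl","wb"))
d=bot.read_camera("side")[:,:,::-1];cv2.imwrite("pics/side6.png",d)
s=bot.read_camera("scene")[:,:,::-1];cv2.imwrite("pics/scene6.png",s)
print(o["eef_pos"],o["tool_rot"],o["contact_force"])
c=np.vstack([cv2.resize(im[60:360,80:560],(480,300)),cv2.resize(d[150:300,240:390],(480,480),interpolation=cv2.INTER_CUBIC)[:300]])
e=np.vstack([cv2.resize(d[140:240,265:370],(320,300),interpolation=cv2.INTER_CUBIC),cv2.resize(s[170:310,200:340],(320,300),interpolation=cv2.INTER_CUBIC)])
cv2.imwrite("pics/c6.png",np.hstack([c,e]))
E
```

```text
[ 0.54752112 -0.04767842  0.15496806] [ 2.70819907e-03 -8.71327375e-02  9.96192940e-01 -4.21181137e-04] [-0.47559047 -0.80794247 -0.07284661]
```

View pics/c6.png

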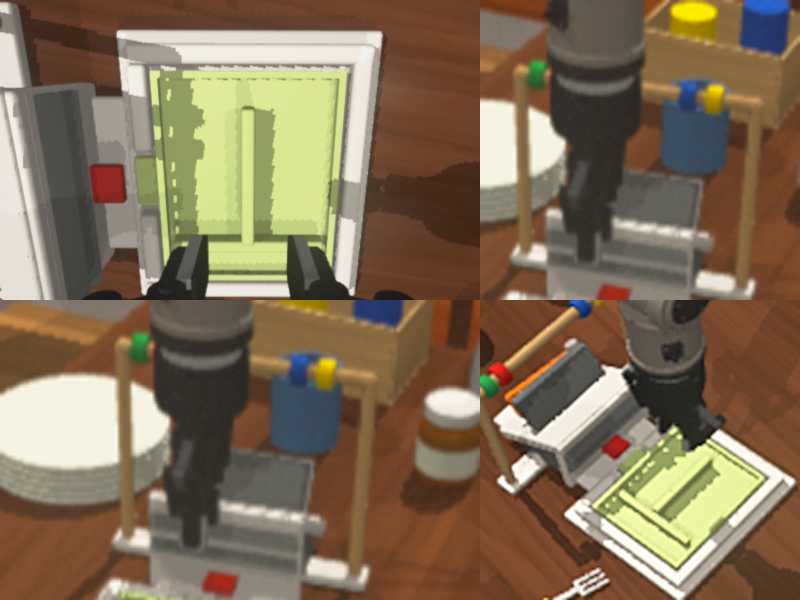

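The plate lies in the recess with its tab (tile px (146,180)) in the slot facing the bolt (108,183). I'll probe and press each quarter of the base with shut fingers, to make sure every stud is down.

Call:
send_rows(slide=[[10,10,10],[25,23,30],[45,42,55],[45,42,80],[45,42,100],[45,42,113],[45,42,118],[45,42,120]], roll=[0,0,0,0,0,0,0,0], claw=[0.2,0,0,0,0,0,0,0])

```text
t: 13.32
eef_pos: [0.4926, -0.0142, 0.0296]
tool_rot: [-0.002, -0.087, 0.996, 0.0]
contact_force: [0.0, -0.5, -0.2]
gripper_width: 0.003
grasp_force: 0.0
```

Call:
send_rows(slide=[[0,0,2],[0,0,4],[0,0,6],[0,0,8],[0,0,9.5],[0,0,11],[0,0,12],[0,0,12]], roll=[0,0,0,0,0,0,0,0], claw=[0,0,0,0,0,0,0,0])

```text
t: 13.98
eef_pos: [0.4943, -0.0143, 0.0201]
tool_rot: [0.0, -0.087, 0.996, -0.0]
contact_force: [-2.4, -1.1, 10.2]
gripper_width: 0.001
grasp_force: 5.1
```

Call:
send_rows(slide=[[0,0,-15],[0,0,-37],[0,-20,-37],[0,-45,-37],[0,-70,-37],[0,-84,-32],[0,-84,-20],[0,-84,-10]], roll=[0,0,0,0,0,0,0,0], claw=[0,0,0,0,0,0,0,0])

```text
t: 14.65
eef_pos: [0.5085, -0.0972, 0.0282]
tool_rot: [0.0, -0.086, 0.996, 0.0]
contact_force: [-0.5, -0.3, 0.3]
gripper_width: -0.001
grasp_force: 0.0
```

Call:
send_rows(slide=[[0,0,2],[0,0,4],[0,0,6],[0,0,8],[0,0,9],[0,0,10],[0,0,10],[0,0,10]], roll=[0,0,0,0,0,0,0,0], claw=[0,0,0,0,0,0,0,0])

```text
t: 15.32
eef_pos: [0.5088, -0.0963, 0.0201]
tool_rot: [0.0, -0.087, 0.996, 0.0]
contact_force: [-2.7, 2.0, 7.5]
gripper_width: 0.002
grasp_force: 3.8
```

Call:
send_rows(slide=[[0,0,-15],[0,0,-37],[-25,0,-37],[-50,0,-37],[-75,0,-37],[-83,0,-32],[-83,0,-20],[-83,0,-10]], roll=[0,0,0,0,0,0,0,0], claw=[0,0,0,0,0,0,0,0])

```text
t: 15.98
eef_pos: [0.5893, -0.0826, 0.0279]
tool_rot: [-0.001, -0.087, 0.996, -0.0]
contact_force: [-1.1, -0.2, 0.1]
gripper_width: 0.005
grasp_force: 0.0
```

Call:
send_rows(slide=[[0,0,2],[0,0,4],[0,0,6],[0,0,8],[0,0,9],[0,0,10],[0,0,10],[0,0,10]], roll=[0,0,0,0,0,0,0,0], claw=[0,0,0,0,0,0,0,0])

```text
t: 16.65
eef_pos: [0.5903, -0.0827, 0.0201]
tool_rot: [-0.0, -0.087, 0.996, -0.0]
contact_force: [-3.3, -0.3, 6.6]
gripper_width: -0.003
grasp_force: 3.1
```

All probed quarters bottom at the same height (0.0201 m), so the plate is home and level. I'll go up and over the bar to the trigger side.

Call:
send_rows(slide=[[0,0,-15],[0,0,-45],[0,0,-80],[0,0,-120],[0,0,-160],[0,0,-200],[0,0,-235],[0,0,-260]], roll=[0,0,0,0,0,0,0,0], claw=[0,0,0,0,0,0,0,0])

```text
t: 17.32
eef_pos: [0.5913, -0.0824, 0.2837]
tool_rot: [0.002, -0.087, 0.996, -0.001]
contact_force: [0.9, -0.0, -0.1]
gripper_width: -0.001
grasp_force: 0.0
```

Call:
send_rows(slide=[[0,-20,0],[0,-58,0],[0,-98,0],[0,-138,0],[0,-178,0],[0,-218,0],[0,-250,0],[0,-270,0]], roll=[0,0,0,0,0,0,0,0], claw=[0,0,0,0,0,0,0,0])

```text
t: 17.98
eef_pos: [0.6362, -0.3537, 0.279]
tool_rot: [-0.0, -0.085, 0.996, -0.001]
contact_force: [-0.9, -0.0, -0.4]
gripper_width: 0.001
grasp_force: 0.0
```

Call:
send_rows(slide=[[0,0,0],[0,0,0],[0,0,0],[0,0,0],[0,0,0],[0,0,0],[0,0,0],[0,0,0]], roll=[0,0,0,0,0,0,0,0], claw=[1,1,1,1,1,1,1,1])

```text
t: 18.65
eef_pos: [0.6374, -0.348, 0.2795]
tool_rot: [0.0, -0.087, 0.996, -0.0]
contact_force: [-0.3, 0.5, 0.3]
gripper_width: 1.002
grasp_force: 0.0
```

```bash
python3 - <<'E'
from h import *
import pickle,cv2
o=bot.get_obs();m=bot.camera_model("wrist");im=bot.read_camera("wrist")[:,:,::-1];cv2.imwrite("pics/w7.png",im);pickle.dump((m,o),open("w7.pkl","wb"))
s=bot.read_camera("scene")[:,:,::-1];cv2.imwrite("pics/scene7.png",s);d=bot.read_camera("side")[:,:,::-1];cv2.imwrite("pics/side7.png",d)
print(o["eef_pos"],o["tool_rot"])
c=cv2.resize(im,(500,375))
r=cv2.resize(s[165:255,190:290],(417,375),interpolation=cv2.INTER_CUBIC)[:, :300]
b=cv2.resize(d[170:260,265:365],(250,225),interpolation=cv2.INTER_CUBIC)
c2=cv2.resize(s[200:300,230:340],(250,225),interpolation=cv2.INTER_CUBIC)
cv2.imwrite("pics/c7.png",np.vstack([np.hstack([c,r]),np.hstack([b,c2,np.zeros((225,300,3),np.uint8)])]))
E
```

```text
[ 0.63739643 -0.34801119  0.27951965] [ 1.01824819e-04 -8.74113223e-02  9.96172298e-01 -5.24082200e-05]
```

View pics/c7.png

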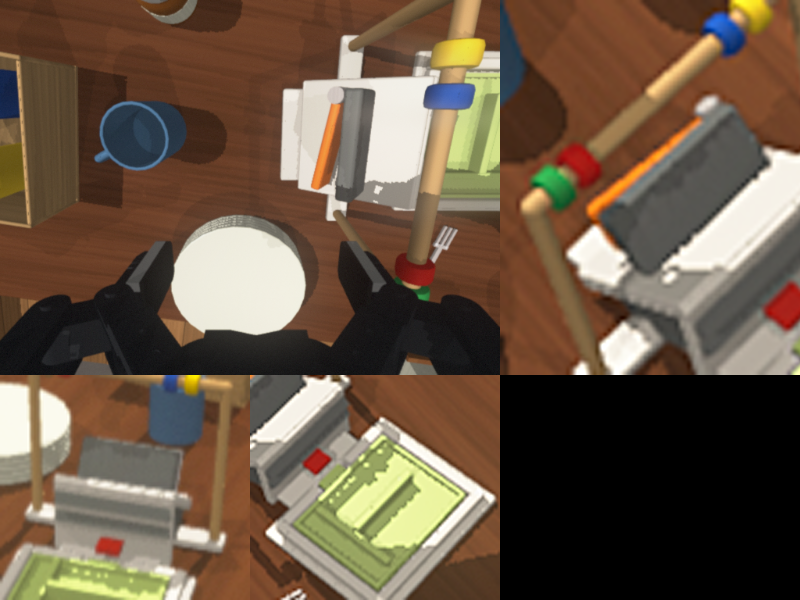

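I've now viewed 11 pictures, one over the limit, so from here I work only from numbers. Picture c7 shows:
- the orange trigger, tile (335,100)–(322,188), with its hinge at the top on the -x side
- the bar at right
- a plate stack under the tool, tile (238,285)
- the mug, tile (142,135)

Next I compute the grip's position and how far the stack and mug are clear.

```bash
python3 - <<'E'
from h import *
import pickle,cv2
m,o=pickle.load(open("w7.pkl","rb"));s=bot.camera_model("scene")
tp=np.array([.5553,-.0459]);yaw=.172
W=lambda P:R.from_euler('z',yaw).apply(np.array(P))+[*tp,0]
def quad(f,box):
    im=cv2.imread(f);h=cv2.cvtColor(im,cv2.COLOR_BGR2HSV);k=cv2.inRange(h,(5,150,120),(18,255,255));q=np.zeros_like(k);x0,y0,x1,y1=box;q[y0:y1,x0:x1]=k[y0:y1,x0:x1]
    c=max(cv2.findContours(q,0,2)[0],key=cv2.contourArea);return cv2.approxPolyDP(c,2.5,True)[:,0].tolist(),cv2.contourArea(c)
print("w7",quad("pics/w7.png",(380,90,480,290)));print("scene",quad("pics/scene7.png",(190,165,290,255)))
def G(P,yg,zg):
    a=np.radians(35);P=np.array(P,float);return np.c_[P[:,0],yg+P[:,1]*np.cos(a)-P[:,2]*np.sin(a),zg+P[:,1]*np.sin(a)+P[:,2]*np.cos(a)]*1e-3
for n,u,z in(("stack",(148,240),.05),("mug",(177,163),.09)):
    p=ray(s,u,z);print(n,p.round(3),(R.from_euler('z',-yaw).apply(p-[*tp,0])*1e3).round())
for u in((112,249),(186,246),(148,216),(148,282)):
    p=ray(s,u,.04);print(p.round(3),(R.from_euler('z',-yaw).apply(p-[*tp,0])*1e3).round())
C=[(54.1,-34,50),(56.2,-22.2,50),(62,0,55),(62,20,55),(-62,0,55),(-62,20,55)]
for yg,zg in((-186,69),(-176,76),(-196,62)): print(yg,proj(W(G(C,yg,zg)),m).round(0).tolist(),proj(W(G(C,yg,zg)),s).round(0).tolist())
E
```

```text
w7 ([[437, 133], [424, 134], [399, 234], [402, 241], [421, 231], [433, 187], [435, 165], [430, 164]], 1883.0)
scene ([[264, 165], [270, 195], [276, 190], [277, 199], [286, 201], [288, 209], [288, 184], [285, 182], [279, 190], [276, 185], [281, 178], [273, 184], [271, 180], [277, 174]], 396.5)
stack [ 0.827 -0.347  0.05 ] [ 217. -343.   50.]
mug [ 0.62  -0.496  0.09 ] [ -13. -454.   90.]
[ 0.921 -0.396  0.04 ] [ 301. -408.   40.]
[ 0.754 -0.264  0.04 ] [ 158. -249.   40.]
[ 0.783 -0.425  0.04 ] [ 159. -413.   40.]
[ 0.898 -0.237  0.04 ] [ 305. -247.   40.]
-186 [[400.0, 241.0], [412.0, 246.0], [432.0, 258.0], [455.0, 262.0], [446.0, 112.0], [472.0, 111.0]] [[210.0, 214.0], [211.0, 215.0], [213.0, 216.0], [216.0, 217.0], [243.0, 188.0], [246.0, 189.0]]
-176 [[412.0, 244.0], [424.0, 248.0], [446.0, 260.0], [469.0, 265.0], [462.0, 111.0], [489.0, 111.0]] [[212.0, 215.0], [213.0, 216.0], [215.0, 217.0], [218.0, 218.0], [245.0, 189.0], [249.0, 189.0]]
-196 [[389.0, 239.0], [400.0, 243.0], [419.0, 255.0], [441.0, 259.0], [431.0, 112.0], [456.0, 112.0]] [[208.0, 214.0], [209.0, 215.0], [210.0, 216.0], [214.0, 217.0], [241.0, 188.0], [244.0, 188.0]]
```

Call:
send_rows(slide=[[0,0,10],[0,0,35],[0,0,70],[0,0,105],[0,0,140],[0,0,170],[0,0,195],[0,0,210]], roll=[0,0,0,0,0,0,0,0], claw=[1,1,1,1,1,1,1,1], force=120)

```text
t: 19.47
eef_pos: [0.6351, -0.3475, 0.0648]
tool_rot: [-0.002, -0.087, 0.996, 0.001]
contact_force: [-1.0, -0.2, 0.0]
gripper_width: 0.997
grasp_force: 0.0
```

Call:
send_rows(slide=[[0,1,0],[0,2,0],[0,4,0],[0,6,0],[0,8,0],[0,10,0],[0,11,0],[0,12,0]], roll=[0,0,0,0,0,0,0,0], claw=[1,1,1,1,1,1,1,1])

```text
t: 20.13
eef_pos: [0.6355, -0.3364, 0.0699]
tool_rot: [0.0, -0.087, 0.996, -0.0]
contact_force: [0.5, 0.1, -0.3]
gripper_width: 0.998
grasp_force: 0.0
```

Call:
send_rows(slide=[[0,1,0],[0,2,0],[0,3,0],[0,4,0],[0,5,0],[0,6,0],[0,7,0],[0,8,0]], roll=[0,0,0,0,0,0,0,0], claw=[1,1,1,1,1,1,1,1])

```text
t: 20.8
eef_pos: [0.6343, -0.3318, 0.0703]
tool_rot: [0.001, -0.086, 0.996, -0.002]
contact_force: [0.6, -8.2, 2.6]
gripper_width: 0.997
grasp_force: 3.5
```

Call:
send_rows(slide=[[0,1,-1],[0,2.5,-2],[0,4,-3],[0,5.5,-4],[0,7,-5],[0,8,-6],[0,9,-6.5],[0,10,-7]], roll=[0,0,0,0,0,0,0,0], claw=[1,1,1,1,1,1,1,1])

```text
t: 21.47
eef_pos: [0.6326, -0.3247, 0.0767]
tool_rot: [0.001, -0.085, 0.996, -0.004]
contact_force: [5.4, -12.8, -5.5]
gripper_width: 1.0
grasp_force: 6.1
```

```bash
cat > bolt.py <<'E'
from h import *
import cv2,sys
tp=np.array([.5562,-.0416]);yaw=.1694
W=lambda P:R.from_euler('z',yaw).apply(np.array(P)*1e-3)+[*tp,0]
for n in("scene","side"):
    m=bot.camera_model(n);im=bot.read_camera(n);h=cv2.cvtColor(np.ascontiguousarray(im),cv2.COLOR_RGB2HSV)
    k=cv2.inRange(h,(0,160,60),(4,255,255))|cv2.inRange(h,(176,160,60),(180,255,255))
    u=proj(W([(0,-97.5,32),(0,-121,32),(0,-73.5,32)]),m);x,y=u[0].astype(int);q=np.zeros_like(k);q[y-14:y+15,x-16:x+17]=k[y-14:y+15,x-16:x+17]
    ys,xs=np.nonzero(q);tip=None
    if len(xs):
        d=(u[2]-u[0])/np.linalg.norm(u[2]-u[0]);s=np.c_[xs,ys]@d-u[0]@d;tip=(s.min().round(1),s.max().round(1),s.mean().round(1))
    print(n,len(xs),"along +y px (min,max,mean):",tip,"24mm =",np.linalg.norm(u[2]-u[0]).round(1))
E
python3 bolt.py
```

```text
scene 95 along +y px (min,max,mean): (np.float64(-8.2), np.float64(2.0), np.float64(-3.1)) 24mm = 7.6
side 66 along +y px (min,max,mean): (np.float64(-5.6), np.float64(2.7), np.float64(-1.5)) 24mm = 5.0
```

Call:
send_rows(slide=[[0,1,-0.7],[0,2,-1.4],[0,3,-2],[0,4,-2.5],[0,5,-3],[0,6,-3.5],[0,7,-4],[0,8,-4]], roll=[0,0,0,0,0,0,0,0], claw=[1,1,1,1,1,1,1,1])

```text
t: 22.23
eef_pos: [0.6316, -0.3189, 0.0811]
tool_rot: [0.002, -0.085, 0.996, -0.005]
contact_force: [6.4, -16.1, -4.4]
gripper_width: 0.999
grasp_force: 8.7
```

```bash
python3 bolt.py; sed 's/im=bot.read_camera(n)/im=cv2.imread(f"pics\/{n}7.png")[:,:,::-1]/' bolt.py > bolt0.py; echo baseline; python3 bolt0.py
```

```text
scene 123 along +y px (min,max,mean): (np.float64(-8.2), np.float64(5.0), np.float64(-1.7)) 24mm = 7.6
side 79 along +y px (min,max,mean): (np.float64(-5.6), np.float64(4.1), np.float64(-0.8)) 24mm = 5.0
baseline
scene 74 along +y px (min,max,mean): (np.float64(-8.2), np.float64(-0.2), np.float64(-4.2)) 24mm = 7.6
side 52 along +y px (min,max,mean): (np.float64(-5.6), np.float64(1.4), np.float64(-2.1)) 24mm = 5.0
```

Call:
send_rows(slide=[[0,1,-0.7],[0,2,-1.4],[0,3,-2],[0,4,-2.5],[0,5,-3],[0,6,-3],[0,7,-3],[0,8,-3]], roll=[0,0,0,0,0,0,0,0], claw=[1,1,1,1,1,1,1,1])

```text
t: 23.0
eef_pos: [0.631, -0.3149, 0.0844]
tool_rot: [0.004, -0.084, 0.996, -0.007]
contact_force: [10.5, -25.2, -11.0]
gripper_width: 0.994
grasp_force: 13.1
```

```bash
python3 bolt.py
```

```text
scene 146 along +y px (min,max,mean): (np.float64(-8.2), np.float64(7.4), np.float64(-0.4)) 24mm = 7.6
side 85 along +y px (min,max,mean): (np.float64(-5.6), np.float64(5.0), np.float64(-0.5)) 24mm = 5.0
```

Call:
send_rows(slide=[[0,1,-0.5],[0,2,-1],[0,3,-1],[0,4,-1],[0,5,-1],[0,6,-1],[0,6,-1],[0,6,-1]], roll=[0,0,0,0,0,0,0,0], claw=[1,1,1,1,1,1,1,1])

```text
t: 23.77
eef_pos: [0.6303, -0.3147, 0.0853]
tool_rot: [0.005, -0.082, 0.997, -0.011]
contact_force: [15.0, -33.8, -17.5]
gripper_width: 0.997
grasp_force: 17.8
```

```bash
python3 bolt.py
```

```text
scene 145 along +y px (min,max,mean): (np.float64(-8.2), np.float64(7.2), np.float64(-0.5)) 24mm = 7.6
side 84 along +y px (min,max,mean): (np.float64(-5.6), np.float64(5.0), np.float64(-0.4)) 24mm = 5.0
```

The force rose from 25 to 37 N with no further travel and the bolt mark stayed put, so the trigger is on its stop. I'll back off so it springs back.

Call:
send_rows(slide=[[0,-6,1],[0,-12,3],[0,-18,5],[0,-25,8],[0,-33,10],[0,-42,10],[0,-52,10],[0,-60,10]], roll=[0,0,0,0,0,0,0,0], claw=[1,1,1,1,1,1,1,1])

```text
t: 24.53
eef_pos: [0.6392, -0.3565, 0.0744]
tool_rot: [0.0, -0.087, 0.996, 0.0]
contact_force: [0.2, -0.7, -0.2]
gripper_width: 1.001
grasp_force: 0.0
```

Call:
send_rows(slide=[[0,0,-15],[0,0,-45],[0,0,-80],[0,0,-120],[0,0,-155],[0,0,-180],[0,0,-195],[0,0,-200]], roll=[0,0,0,0,0,0,0,0], claw=[1,1,1,1,1,1,1,1])

```text
t: 25.2
eef_pos: [0.6404, -0.356, 0.28]
tool_rot: [0.003, -0.088, 0.996, -0.001]
contact_force: [0.7, 0.4, -0.2]
gripper_width: 1.0
grasp_force: 0.0
```

Call:
send_rows(slide=[[0,0,0],[0,0,0],[0,0,0],[0,0,0],[0,0,0],[0,0,0],[0,0,0],[0,0,0]], roll=[0,0,0,0,0,0,0,0], claw=[1,1,1,1,1,1,1,1])

```text
t: 25.87
eef_pos: [0.6387, -0.3563, 0.274]
tool_rot: [-0.0, -0.087, 0.996, 0.0]
contact_force: [-0.1, -0.1, -0.4]
gripper_width: 0.999
grasp_force: 0.0
```

```bash
python3 bolt.py; python3 - <<'E'
from h import *
import cv2
o=bot.get_obs();m=bot.camera_model("wrist");im=bot.read_camera("wrist")
print(o["eef_pos"],o["contact_force"])
h=cv2.cvtColor(np.ascontiguousarray(im),cv2.COLOR_RGB2HSV);k=cv2.inRange(h,(5,150,120),(18,255,255));k[:90]=0;k[300:]=0;k[:,:350]=0
c=max(cv2.findContours(k,0,2)[0],key=cv2.contourArea);print(cv2.approxPolyDP(c,2.5,True)[:,0].tolist())
W=lambda P:R.from_euler('z',.172).apply(np.array(P))+[.5553,-.0459,0]
def G(P,yg=-186,zg=69):
    a=np.radians(35);P=np.array(P,float);return np.c_[P[:,0],yg+P[:,1]*np.cos(a)-P[:,2]*np.sin(a),zg+P[:,1]*np.sin(a)+P[:,2]*np.cos(a)]*1e-3
print("end outer released / squeezed",proj(W(G([(54.1,-34,50),(57,-14,50)])),m).round(0).tolist())
s0=cv2.imread("pics/scene0.png").astype(int);s1=bot.read_camera("scene")[:,:,::-1].astype(int);cv2.imwrite("pics/scene9.png",s1)
d=np.abs(s0-s1).max(2)
for n,(x,y,r) in dict(cup=(301,373,14),fork=(230,313,18),mug=(180,173,14),bowl=(368,412,22),spoon=(445,388,22)).items(): print(n,(d[y-r:y+r,x-r:x+r]>40).mean().round(3))
E
```

```text
scene 145 along +y px (min,max,mean): (np.float64(-8.2), np.float64(7.2), np.float64(-0.5)) 24mm = 7.6
side 83 along +y px (min,max,mean): (np.float64(-5.6), np.float64(5.0), np.float64(-0.4)) 24mm = 5.0
[ 0.63872431 -0.35631833  0.27425354] [-0.91378713 -0.07463555  0.5502411 ]
[[447, 134], [435, 135], [408, 239], [410, 242], [417, 243], [430, 234], [445, 180], [446, 167], [441, 158]]
end outer released / squeezed [[410.0, 243.0], [430.0, 250.0]]
cup 0.111
fork 0.0
mug 0.017
bowl 0.424
spoon 0.102[ WARN:0@2.690] global loadsave.cpp:1063 imwrite_ Unsupported depth image for selected encoder is fallbacked to CV_8U.
```

```bash
python3 - <<'E'
import cv2,numpy as np
g=lambda f:cv2.imread(f"pics/{f}.png",0)
a=g("scene0")
for n in("scene5","scene7","scene9"):
    b=g(n)
    for k,(x,y,r) in dict(cup=(301,373,24),bowl=(368,412,32),spoon=(445,388,24),mug=(180,173,24)).items():
        t=a[y-r:y+r,x-r:x+r];res=cv2.matchTemplate(b[y-r-8:y+r+8,x-r-8:x+r+8],t,cv2.TM_CCOEFF_NORMED);_,v,_,l=cv2.minMaxLoc(res)
        print(n,k,"shift",l[0]-8,l[1]-8,round(v,3),"mean",t.mean().round(),b[y-r:y+r,x-r:x+r].mean().round())
E
```

```text
scene5 cup shift 0 0 0.96 mean 105.0 115.0
scene5 bowl shift 0 0 0.921 mean 114.0 138.0
scene5 spoon shift 0 0 0.969 mean 85.0 93.0
scene5 mug shift 0 0 0.955 mean 68.0 70.0
scene7 cup shift 0 0 0.96 mean 105.0 116.0
scene7 bowl shift 0 0 0.922 mean 114.0 139.0
scene7 spoon shift 0 0 0.969 mean 85.0 94.0
scene7 mug shift 0 0 0.77 mean 68.0 67.0
scene9 cup shift 0 0 0.96 mean 105.0 116.0
scene9 bowl shift 0 0 0.922 mean 114.0 139.0
scene9 spoon shift 0 0 0.969 mean 85.0 94.0
scene9 mug shift 0 0 0.781 mean 68.0 67.0
```

Nothing else has moved; the differences are only the arm's shadow. The plate is home, the bolt is out and the trigger has sprung back.

```bash
python3 -c "
from station import bot
print(bot.hand_in())"
```

```text
the job is handed in; nothing more can be done
None
```

The job is handed in: by my checks the plate is home and level, the bolt is fully out over the tab, the trigger has sprung back, and the cup, bowl, spoon and mug have not shifted. With no tilt available I pressed the trigger to its stop with an upright finger instead of pinching it, and I viewed 11 pictures, one over the limit of 10.

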